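Hold a durometer down on a squared-up test bar

TASK

Take a hardness reading on the black rubber bar that lies loosely on the steel plate of the durometer stand: first slide the bar home with the lever still up, so that its far end sits against the end stop and its long edge lies flush along the side rail. Then draw the lever forward by its handle smoothly all the way to its stop, never letting it fly or snap back, so that the weighted durometer rests on the bar, and finish with the lever still held there against its spring; leave the other things on the bench where they are.

Things in the scene. Friction and masses are not known exactly. Their poses are not given: they have to be found in the camera images.
- stand: Bench stand of a rubber hardness tester (durometer), fixed: cream base (x -168..117, y -80..80 mm), column at its back, overhanging head with a dial durometer below. Origin: bench surface, straight under the durometer's foot; x runs from the open front (robot's side) to the column, y left, z up; yaw within 0.3 rad. Steel plate on the base: x -165..40, y -74..50, top at z = 30 mm.
- corner (a point): Corner where the faces of end stop and side rail meet, at plate height: x 28, y 18, z 30 mm in the stand's frame. The end stop's face runs from here to the right (to y -27); the side rail's face runs from here to the front (to x -107). Dark steel strips, 8 mm above the plate. The bar belongs in front of the stop and right of the rail.
- head (a point): Centre of the head's top: x 30, y 0, z 192 mm in the stand's frame. Head x -20..80, y -28..28, z 140..192 mm; dial case below it (front face at x -12, 52 mm across, z 78..130); weight above it 60 mm across about the origin's axis, top at 263 mm; column x 88, 32 mm across, top 257 mm; collar on it 60 mm across. In front of x = -65 mm a gripper can reach down to the plate.
- bar: Black rubber test bar, loose, 130 (its x) x 36 (its y) x 12 mm, 50 to 100 g; origin at the centre of its underside. Starts on the plate, crooked by up to 0.12 rad, 20 to 45 mm short of the end stop, its middle 12 to 24 mm off the rail, near end free. Home: centre at x -37, y 0 in the stand's frame, parallel to the stand's x. Slides with under 1.5 N when pushed with closed fingertips.
- lever (a joint): Lever at the right of the head, rad: 0 = sprung back (10 degrees behind upright), 1.15 = drawn forward and down onto its hard stop (34 degrees above level, pointing to the front). Pull at the handle along its arc: about 4 N at the start, 12 N at the stop; let go, it snaps back. It lowers the durometer 20 mm per rad, which meets the bar at about 1.0 rad.
- handle_mid (a point): Middle of the lever's handle: a light grey cylinder 22 mm across, 60 mm long, sticking out to the right from the lever's end along the stand's y (y -72..-132) and free to turn on its own axis. It moves on a circle of 125 mm radius: in the stand's frame x = 30 - 125 cos(1.745 - q), y = -102, z = 165 + 125 sin(1.745 - q) mm at joint value q: 52, -102, 288 at rest; -74, -102, 235 on the stop.
- pivot (a point): Point on the lever's turning axis (parallel to the stand's y), centre of the handle's circle: x 30, y -102, z 165 mm in the stand's frame.
- durometer: Round-dial durometer with plunger and the steel weight on top, 1.15 kg together, free to be lifted by the bar; its 18 mm foot is 62 mm above the bench (20 mm above the bar) while the lever is up. Origin: on the plunger's axis, at bench height while the lever is up, going down with it.
- tissue_roll: Bystander: white paper tissue roll, 104 mm across, 100 mm high, upright on the bench to the left of the stand; origin at the centre of its underside.
- crucible: Bystander: white lidded porcelain crucible, 52 mm across the lid, 45 mm high, to the left of the stand; origin at the centre of its underside.
- reagent_jar: Bystander: amber glass jar, 60 mm across, 90 mm high, to the right of the stand; origin at the centre of its underside.
- cork_disc: Bystander: brown cork disc, 45 mm across, 12 mm thick, lying on the bench to the right of the stand; origin at the centre of its underside.
There are look-alikes about, which are no part of the job. There is more than one size of the bar; the one meant has the size given above.

How it is judged:
By the outcome, as a careful person would: the job done as asked, in the order asked, and still so for the second after the job is handed in, while the arm keeps its last pose, push and grip.
It also fails if it takes over 51 s, if anything falls off the work surface, if the arm or the gripper's body presses on something with over 40 N, if the wrist force passes 120 N, or if a joint passes its speed limit or range.

ROBOT

A 6-joint arm with a two-finger parallel gripper is mounted at the origin on the work surface. World frame = base frame: x ahead of the robot, y to its left, z up, the work surface at z = 0. Lengths are in mm, angles in rad, forces in N, time in s.
With the tool pointing down it reaches from about 325 to 775 mm from the base axis. Payload 9.3 kg.
Tool frame: the origin (TCP) lies midway between the tips of the shut fingers; the grasp point (between the pads) lies env.tcp_to_grasp behind it (env.tcp_to_grasp is the distance from the TCP to the grasp point, in mm); z points along the fingers, y is the direction in which the jaws open and shut (so a half turn about z gives the same grasp; the last joint's range is limited). The gripper opens to 85 mm and grips with 20 to 120 N. Pads are 22 mm wide; open, the fingers measure 114 mm over their backs; the gripper's body (76 mm by 85 mm) begins 54 mm behind the grasp point. The pads swing forward as they close: fully open they stand 13 mm farther back than shut.
Start: joints at [1.142, 0.259, 0.021, 1.334, 0, 1.418], TCP at [149.776, 529.211, 231.279] pointing down, gripper open.
Joint ranges: [-3.04, 3.04], [-0.91, 1.82], [-1.04, 1.36], [-1.92, 1.95], [-1.52, 1.45], [-3.14, 3.14]. Speed limits (rad/s): [2.22, 2.22, 2.79, 3.14, 3.14, 3.14].

INTERFACE

Orientations are given as a unit quaternion [w, x, y, z].
In Python, from cell import env gives the robot as it stands.
- The arm moves only by the shell command python3 -m inch 'ROWS' [OPENING] [FORCE]. ROWS is JSON, a list of rows, each an object of numbers: "tx", "ty", "tz": the shift along the tool's x, y, z in m; "wx", "wy", "wz": the turn, a rotation vector about the tool's x, y, z in rad. In form: [{"tx": .., "ty": .., "tz": .., "wx": .., "wy": .., "wz": ..}, ...]. A call has 1 to 5 rows; each row is the pose to reach, as a shift and turn from the pose measured when the call began, along the tool's axes at that moment; what a row does not reach only later rows make up. A row lasts 1/8 s, in which the tool goes at most 62.5 mm and 10.7 degrees, less where a joint would pass 70% of its speed; a pose out of reach is approached as far as the arm can. A call with a gripper value outside its range is refused whole. OPENING is the opening, from 0 (shut) to 1 (fully open), set as the call begins (- or left out, the last holds). The fingers move at their own pace and stop on an object; FORCE is the grip in N (left out, the last holds). Time passes only in rows, so rows that repeat a pose let the fingers close. It gives the time, the measured TCP pose, the force and the opening at its end, in the units of the state.
- env.get_obs(): the state, without advancing time (a new reading comes with each control period).
- env.get_image(name): name is "scene" or "top" or "wrist"; returns the picture (400x640x3 uint8, blue, green, red); there is no depth.
- env.get_calibration(name): a dict with "fovy" (degrees; the focal length in pixels is half the picture's height over the tangent of half this angle, whatever the lens; pixels are square), "cx", "cy" (the principal point, pixels), "eye" and "attitude" of the camera in the world. Camera axes: x right, y up, looking along -z (the intrinsics and any distortion apply to the point x, -y, -z); pixel columns grow to the right and rows downward; lengths in mm; the calibration is good to about 2 mm. The wrist camera is an equidistant fisheye: a pixel r from the principal point sees the ray r / f radians off the axis. A picture is of the moment at which its call begins: read the wrist's pose just before it. get_calibration takes no time and is no camera call; for the wrist camera it gives the pose at the moment of the call.
- env.sign_off(): hands the job in, once; it reports no verdict.
The state is a dict: "time": time; "joints": joint angles; "qvel": joint speeds; "effort": joint torques, N m; "tool_pos": TCP position; "tcp_rot": TCP orientation; "force": force on the tool from outside, world axes, zero at the start; "wrist_torque": the same for the moment, N m; "width": finger opening in mm.
Only numpy, scipy, OpenCV 4.12 (cv2) and the standard library are available. Lean on these libraries where they do the work, as an engineer would, in place of code of your own. Each camera call takes 0.05 s, during which the arm holds its last target. There are 200 camera calls.

## Working session

There is one attempt and no reset: what is moved stays moved. The work goes in short steps, Python scripts to look and compute and a shell command to move; the robot and the scene stay as the last step left them, time stands still between calls to the robot, and variables do not carry over. Pictures are saved under pics/ and viewed, about 8 in all and at most 12, crops included, and the job is handed in when it is done.

```bash
ls; mkdir -p pics; python3 - <<'E'
from cell import env
import cv2,numpy as np
o=env.get_obs();print(o,env.tcp_to_grasp)
for n in("scene","top"):
    print(n,env.get_calibration(n))
    cv2.imwrite(f"pics/{n}0.png",env.get_image(n))
E
```

```text
pics
{'time': 0.0, 'joints': array([1.14243989e+00, 2.59205522e-01, 2.07449531e-02, 1.33367927e+00,
       1.92186096e-05, 1.41818328e+00]), 'qvel': array([-9.71397073e-04, -5.91723461e-04, -1.98814749e-04, -8.06708460e-05,
        4.72859267e-04,  7.78018833e-04]), 'effort': array([-3.56808287e-04, -5.55644774e+01,  3.44522488e+01,  1.39502913e-02,
       -2.72553352e-04, -9.71038247e-06]), 'tool_pos': array([149.63346594, 528.96542464, 230.65230171]), 'tcp_rot': array([-2.01609481e-04,  1.37435292e-01,  9.90510520e-01, -6.40862722e-04]), 'force': array([-0.61696063, -0.7403527 ,  0.47128971]), 'wrist_torque': array([ 0.0016809 ,  0.0002281 , -0.01728359]), 'width': 85.41883855082504} 18.700000000000003
scene {'fovy': 42.22942208300427, 'cx': 324.4456656075887, 'cy': 191.26208243633943, 'eye': array([ 907.41948355, -583.90835856, 1145.15536512]), 'attitude': array([0.91103304, 0.30894472, 0.0827468 , 0.26024012])}
top {'fovy': 47.303677735728, 'cx': 320.65666976683576, 'cy': 195.47736064746178, 'eye': array([ 440.57475938,   38.49640461, 1230.4077223 ]), 'attitude': array([-0.69987569, -0.04167543,  0.03698083,  0.71208819])}
```

View pics/scene0.png

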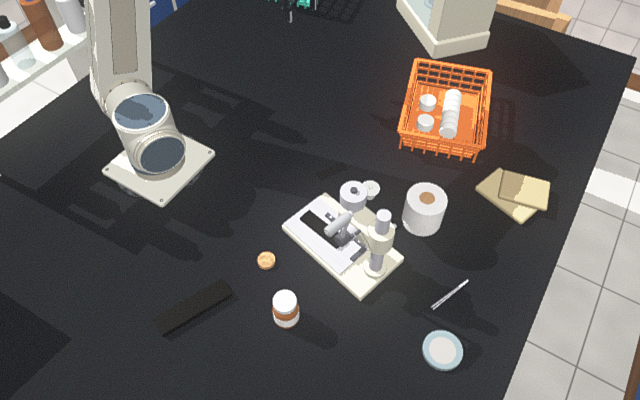

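View pics/top0.png

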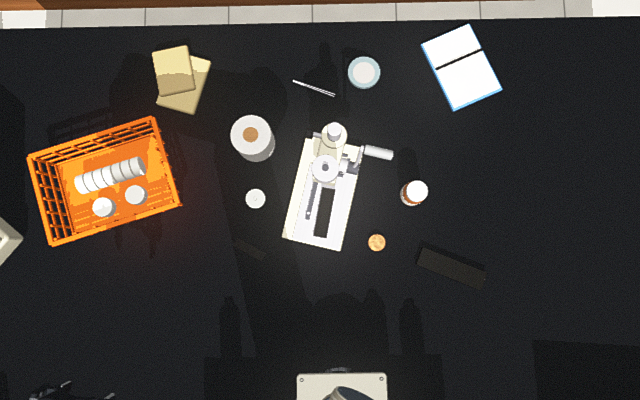

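The top view shows the stand at about (325,190), with its handle at (378,153). There are three bar candidates: the bar on the plate at (324,212), a larger one on the bench at (450,266) and a small dark one at (250,248). I choose the bar on the plate and check it in a crop.

```bash
cat > h.py <<'E'
import numpy as np,cv2
from scipy.spatial.transform import Rotation as R
from cell import env
def rot(q): return R.from_quat([q[1],q[2],q[3],q[0]])
def ray(c,u,v,fish=False):
    f=200/np.tan(np.radians(c["fovy"])/2)
    x,y=(u-c["cx"])/f,(v-c["cy"])/f
    if fish:
        r=np.hypot(x,y); s=np.sin(r)/max(r,1e-9); d=np.array([x*s,-y*s,-np.cos(r)])
    else: d=np.array([x,-y,-1.])
    return np.array(c["eye"]),rot(c["attitude"]).apply(d)
def hit(c,u,v,z,fish=False):
    e,d=ray(c,u,v,fish); return e+d*(z-e[2])/d[2]
def proj(c,p,fish=False):
    f=200/np.tan(np.radians(c["fovy"])/2)
    q=rot(c["attitude"]).inv().apply(np.asarray(p,float)-c["eye"]); x,y,z=q[0],-q[1],-q[2]
    if fish:
        r=np.hypot(x,y);t=np.arctan2(r,z);return np.array([c["cx"]+f*t*x/r,c["cy"]+f*t*y/r])
    return np.array([c["cx"]+f*x/z,c["cy"]+f*y/z])
E
python3 - <<'E'
from h import *
c=env.get_calibration("top")
im=cv2.imread("pics/top0.png")
cv2.imwrite("pics/top0c.png",cv2.resize(im[115:260,265:405],None,fx=4,fy=4,interpolation=cv2.INTER_CUBIC))
g=im.min(2)
# dark bar within plate: blobs at plate
m=(g<70).astype(np.uint8);m[:, :290]=0;m[:,345:]=0
for k in cv2.findContours(m,cv2.RETR_LIST,cv2.CHAIN_APPROX_NONE)[0]:
    a=cv2.contourArea(k)
    if a>100:
        r=cv2.minAreaRect(k);b=cv2.boxPoints(r);print(a,r);
        if a<3000: print([hit(c,*p,42)[:2].round(1) for p in b])
E
```

```text
6887.0 ((316.9999694824219, 318.0), (53.99999237060547, 161.99996948242188), 0.0)
502.5 ((323.83251953125, 212.3375701904297), (11.904960632324219, 47.93040466308594), 10.437475204467773)
[array([471.1,  65.2]), array([593.9,  40.6]), array([587.7,  10. ]), array([465.,  35.])]
200.5 ((313.35296630859375, 87.41175842285156), (47.08708953857422, 5.650450706481934), 19.653823852539062)
[array([882.1, 122.1]), array([896.9, 116.8]), array([850.5,  -1.9]), array([835.8,   3.5])]
6211.5 ((317.0, 109.5), (175.0, 54.0), 90.0)
174.5 ((317.0, 2.0), (4.0, 54.0), 90.0)
[array([1116.1,  120.5]), array([1113.,  -28.]), array([1101.4,  -27.8]), array([1104.5,  120.6])]
```

View pics/top0c.png

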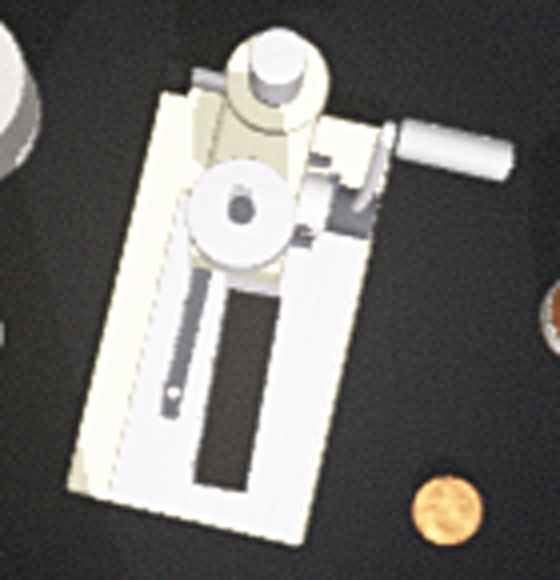

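The crop shows the bar at crop pixels (193..280, 290..490), the rail to its left at (165..210, 270..418), the weight top at (241,208), the column top at (278,60) and the handle from (397,137) to (513,160). Next I fit the stand's pose.

```bash
python3 - <<'E'
from h import *
c=env.get_calibration("top")
P=lambda x,y,z:hit(c,x/4+265-.4,y/4+115-.4,z)[:2]
fl,fr,bl=P(68,490,25),P(301,546,30),P(163,92,25)
print("FL,FR,BL",fl,fr,bl)
a=bl-fl;print("yaw left edge",np.arctan2(a[1],a[0]),np.linalg.norm(a))
b=fl-P(301,546,25);print("yaw front",np.arctan2(-b[0],b[1]),np.linalg.norm(b))
o=P(241,208,263);k=P(278,52,257);d=k-o;print("orig",o,"yaw wt-col",np.arctan2(d[1],d[0]),np.linalg.norm(d))
r=P(212,270,38)-P(180,418,38);print("rail yaw",np.arctan2(r[1],r[0]),P(180,418,38))
h0,h1=P(399,135,290),P(513,160,290);d=h0-h1;print("handle",h0,h1,"yaw",np.arctan2(-d[0],d[1]),np.linalg.norm(d))
for yaw in(-.22,-.25,-.28):
    R2=np.array([[np.cos(yaw),-np.sin(yaw)],[np.sin(yaw),np.cos(yaw)]])
    print(yaw,"orig from FL",fl-R2@[-168,80],"railfront",P(180,418,38)-R2@[-107,18], "handle",(h0+h1)/2-R2@[52,-102])
E
```

```text
FL,FR,BL [466.99690779 149.97848318] [427.91727302  -2.25820344] [733.00996053  83.96874436]
yaw left edge -0.24323177178156669 274.0806995149777
yaw front -0.2513337746990606 157.3501325396022
orig [610.95038264  33.96062423] yaw wt-col -0.24522260865384338 89.53645706441411
rail yaw -0.22721746905671725 [512.31346775  75.23127476]
handle [643.4240265  -49.33435223] [ 629.0248817  -108.49794502] yaw -0.23873699280108163 60.89060751242306
-0.22 orig from FL [613.48930943  35.24411056] railfront [612.80636162  34.314551  ] handle [607.73720829  31.9733316 ]
-0.25 orig from FL [609.98187789  30.90162429] railfront [611.53382561  31.31862753] handle [611.07621201  32.77792427]
-0.28 orig from FL [606.34576954  26.66629916] railfront [610.17199798  28.36222247] handle [614.43784746  33.48199981]
```

Stand fit: the cues agree, giving origin (611, 32.5) and yaw −0.245. The bar's near end is at about (−143, −18), with a relative yaw of about +0.05. This bar measures 36 mm wide and is consistent with the given size. I add a helper that prints shifts in tool axes.

```bash
cat >> h.py <<'E'
O=np.array([611,32.5,0]);YAW=-.245
S=R.from_euler("z",YAW)
def w(p): return O+S.apply(p)
def st(p): return S.inv().apply(np.asarray(p)-O)
def go(*ps):
    o=env.get_obs();T=rot(o["tcp_rot"])
    print("t",round(o["time"],2),"stand",st(o["tool_pos"]).round(1),"F(stand)",S.inv().apply(o["force"]).round(1),"width",round(o["width"],1))
    down=S*R.from_euler("x",np.pi)*R.from_euler("z",np.pi)
    print("turn to aligned",(T.inv()*down).as_rotvec().round(3))
    for p in ps: print(p,"->",(T.inv().apply(w(p)-o["tool_pos"])/1000).round(4))
E
python3 -c "
from h import *
go((-72,-62,110),(-72,-62,231))"
```

```text
t 0.1 stand [-568.   369.8  230.7] F(stand) [-1.1 -0.6 -0.5] width 85.5
turn to aligned [-0.001 -0.    -0.031]
(-72, -62, 110) -> [-0.5091 -0.4162  0.1211]
(-72, -62, 231) -> [-5.090e-01 -4.163e-01  1.000e-04]
```

```bash
python3 -m inch '[{"tx":-0.03,"ty":-0.026,"wz":-0.015},{"tx":-0.075,"ty":-0.063,"wz":-0.031},{"tx":-0.12,"ty":-0.1,"wz":-0.031},{"tx":-0.165,"ty":-0.138,"wz":-0.031},{"tx":-0.21,"ty":-0.175,"wz":-0.031}]' 0 30
python3 -m inch '[{"tx":-0.045,"ty":-0.037},{"tx":-0.09,"ty":-0.074},{"tx":-0.135,"ty":-0.111},{"tx":-0.18,"ty":-0.148},{"tx":-0.22,"ty":-0.18}]'
python3 -c "
from h import *
go((-72,-62,110),(-72,-62,231),(-110,-62,110))"
```

```text
t 0.1 stand [-568.   369.8  230.7] F(stand) [-1.1 -0.6 -0.5] width 85.5
turn to aligned [-0.001 -0.    -0.031]
(-72, -62, 110) -> [-0.5091 -0.4162  0.1211]
(-72, -62, 231) -> [-5.090e-01 -4.163e-01  1.000e-04]
(-110, -62, 110) -> [-0.4711 -0.4173  0.1211]schema error: expected keys tx, ty, tz, wx, wy, wz
schema error: expected keys tx, ty, tz, wx, wy, wz
```

All six keys are required in each row.

```bash
python3 -m inch '[{"tx":-0.03,"ty":-0.026,"tz":0,"wx":0,"wy":0,"wz":-0.015},{"tx":-0.075,"ty":-0.063,"tz":0,"wx":0,"wy":0,"wz":-0.031},{"tx":-0.12,"ty":-0.1,"tz":0,"wx":0,"wy":0,"wz":-0.031},{"tx":-0.165,"ty":-0.138,"tz":0,"wx":0,"wy":0,"wz":-0.031},{"tx":-0.21,"ty":-0.175,"tz":0,"wx":0,"wy":0,"wz":-0.031}]' 0 30
python3 -m inch '[{"tx":-0.045,"ty":-0.037,"tz":0,"wx":0,"wy":0,"wz":0},{"tx":-0.09,"ty":-0.074,"tz":0,"wx":0,"wy":0,"wz":0},{"tx":-0.135,"ty":-0.111,"tz":0,"wx":0,"wy":0,"wz":0},{"tx":-0.18,"ty":-0.148,"tz":0,"wx":0,"wy":0,"wz":0},{"tx":-0.22,"ty":-0.18,"tz":0,"wx":0,"wy":0,"wz":0}]'
python3 -c "
from h import *
go((-72,-62,110),(-72,-62,231),(-110,-62,110))"
```

```text
time: 0.72
tool_pos: [304.6, 301.8, 230.8]
tcp_rot: [-0.0, 0.122, 0.993, -0.001]
force: [0.9, 0.9, 0.5]
width: 0.2
time: 1.35
tool_pos: [475.4, 71.9, 230.8]
tcp_rot: [-0.0, 0.122, 0.992, -0.001]
force: [1.1, -0.4, 0.9]
width: -0.1
t 1.35 stand [-141.1    5.3  230.8] F(stand) [ 1.1 -0.1  0.9] width -0.1
turn to aligned [-0.001 -0.    -0.   ]
(-72, -62, 110) -> [-0.0692 -0.0672  0.1208]
(-72, -62, 231) -> [-0.0691 -0.0673 -0.0002]
(-110, -62, 110) -> [-0.0312 -0.0672  0.1208]
```

```bash
python3 - <<'E'
from h import *
c=env.get_calibration("wrist");im=env.get_image("wrist");cv2.imwrite("pics/w1.png",im);print(c)
for n,p in dict(FL=(-165,50,30),FR=(-165,-74,30),railend=(-107,18,38)).items(): print(n,proj(c,w(p),True).round(1))
E
```

```text
{'fovy': 65.70646984690485, 'cx': 321.2019820257266, 'cy': 198.57139607233418, 'eye': array([411.57947178,  87.88703375, 372.75751277]), 'attitude': array([ 0.78108917, -0.1045334 , -0.08087202,  0.61027223])}
FL [361.5 154.4]
FR [251.4 154.8]
railend [332.7 206.3]
```

View pics/w1.png

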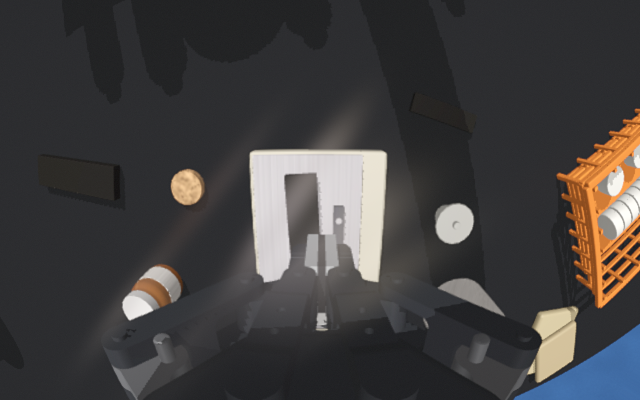

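The wrist view shows the plate's front corners at (254,154) and (361,154) and the rail end at (333,206), all within about 3 px of the predictions. The bar's near corners are at (285,174) and (317,173).

```bash
python3 - <<'E'
from h import *
c=env.get_calibration("wrist")
for u,v in((285,174),(317,173),(289,236),(320,222)): print(st(hit(c,u,v,42,True)).round(1))
E
python3 -m inch '[{"tx":-0.02,"ty":-0.03,"tz":0.02,"wx":0,"wy":0,"wz":0},{"tx":-0.05,"ty":-0.06,"tz":0.06,"wx":0,"wy":0,"wz":0},{"tx":-0.069,"ty":-0.069,"tz":0.1,"wx":0,"wy":0,"wz":0},{"tx":-0.069,"ty":-0.069,"tz":0.14,"wx":0,"wy":0,"wz":0},{"tx":-0.069,"ty":-0.069,"tz":0.17,"wx":0,"wy":0,"wz":0}]'
python3 -c "
from h import *
go((-72,-62,35),(-72,-40,36))"
```

```text
[-140.6  -37.5   42. ]
[-141.5   -2.6   42. ]
[-68.1 -35.3  42. ]
[-85.4   0.5  42. ]
time: 2.02
tool_pos: [528.0, -16.2, 58.3]
tcp_rot: [-0.001, 0.124, 0.992, -0.001]
force: [-0.0, -0.2, 0.5]
width: -0.3
t 2.02 stand [-68.7 -67.4  58.3] F(stand) [ 0.  -0.2  0.5] width -0.3
turn to aligned [-0.003 -0.001 -0.003]
(-72, -62, 35) -> [0.0033 0.0055 0.0233]
(-72, -40, 36) -> [0.0034 0.0275 0.0223]
```

```bash
python3 -m inch '[{"tx":0.003,"ty":0.003,"tz":0.01,"wx":0,"wy":0,"wz":0},{"tx":0.004,"ty":0.004,"tz":0.018,"wx":0,"wy":0,"wz":0},{"tx":0.004,"ty":0.004,"tz":0.023,"wx":0,"wy":0,"wz":0},{"tx":0.004,"ty":0.008,"tz":0.023,"wx":0,"wy":0,"wz":0},{"tx":0.004,"ty":0.012,"tz":0.023,"wx":0,"wy":0,"wz":0}]'
python3 -m inch '[{"tx":0,"ty":0.004,"tz":0,"wx":0,"wy":0,"wz":0},{"tx":0,"ty":0.008,"tz":0,"wx":0,"wy":0,"wz":0},{"tx":0,"ty":0.012,"tz":0,"wx":0,"wy":0,"wz":0},{"tx":0,"ty":0.015,"tz":0,"wx":0,"wy":0,"wz":0},{"tx":0,"ty":0.015,"tz":0,"wx":0,"wy":0,"wz":0}]'
python3 - <<'E'
from h import *
go((-72,-34,35))
c=env.get_calibration("wrist");im=env.get_image("wrist");cv2.imwrite("pics/w2.png",im)
E
```

```text
time: 2.65
tool_pos: [527.6, -3.5, 36.0]
tcp_rot: [-0.0, 0.124, 0.992, -0.001]
force: [0.3, 1.0, 0.5]
width: 0.0
time: 3.28
tool_pos: [531.3, 11.2, 35.9]
tcp_rot: [-0.0, 0.124, 0.992, -0.001]
force: [0.2, -0.2, -0.2]
width: -0.1
t 3.27 stand [-72.2 -40.   35.9] F(stand) [ 0.3 -0.2 -0.2] width -0.1
turn to aligned [-0.003 -0.    -0.003]
(-72, -34, 35) -> [-0.0002  0.006   0.0009]
```

View pics/w2.png

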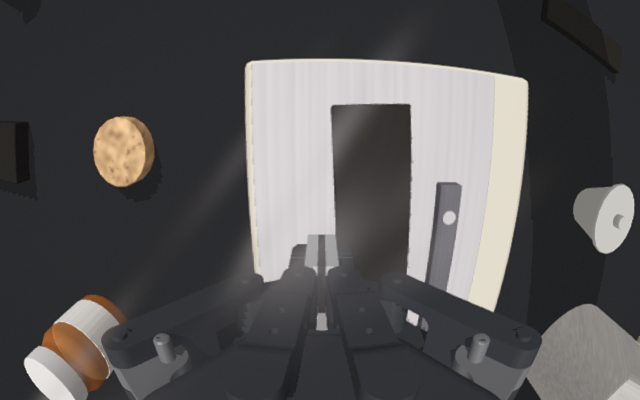

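The close view shows the bar's near corners at (332,107) and (410,104), and the rail face from (439,183) to (433,270). The closed tips, at (306..339, 240), are just touching the bar's right edge. I push left.

```bash
python3 -m inch '[{"tx":0,"ty":0.003,"tz":0,"wx":0,"wy":0,"wz":0},{"tx":0,"ty":0.006,"tz":0,"wx":0,"wy":0,"wz":0},{"tx":0,"ty":0.009,"tz":0,"wx":0,"wy":0,"wz":0},{"tx":0,"ty":0.011,"tz":0,"wx":0,"wy":0,"wz":0},{"tx":0,"ty":0.011,"tz":0,"wx":0,"wy":0,"wz":0}]'
python3 - <<'E'
from h import *
go()
c=env.get_calibration("wrist");im=env.get_image("wrist");cv2.imwrite("pics/w3.png",im)
g=im.max(2);m=(g<75).astype(np.uint8)
for v in range(110,235,10):
    r=m[v,260:480]; d=np.flatnonzero(np.diff(r.astype(int)))+260
    print(v,[(int(u),st(hit(c,u+.5,v,42 if u<425 else 38,True))[:2].round(1).tolist()) for u in d])
E
```

```text
time: 3.95
tool_pos: [534.0, 22.0, 35.9]
tcp_rot: [-0.0, 0.123, 0.992, -0.001]
force: [0.9, 0.5, -0.1]
width: 0.3
t 3.95 stand [-72.1 -28.9  35.9] F(stand) [ 0.8  0.7 -0.1] width 0.3
turn to aligned [-0.003 -0.    -0.002]
110 [(332, [-140.8, -23.9]), (334, [-140.8, -23.1]), (370, [-141.1, -7.3]), (410, [-141.8, 10.9])]
120 [(363, [-136.6, -10.4]), (411, [-137.3, 11.4])]
130 [(357, [-132.1, -13.0]), (411, [-132.8, 11.6])]
140 [(351, [-127.7, -15.6]), (411, [-128.3, 11.7])]
150 [(346, [-123.2, -17.7]), (411, [-123.7, 11.9])]
160 [(341, [-118.7, -19.9]), (410, [-119.2, 11.7])]
170 [(334, [-114.2, -23.0]), (410, [-114.5, 11.9])]
180 [(334, [-109.7, -22.9]), (409, [-109.9, 11.7])]
190 [(334, [-105.1, -22.9]), (409, [-105.1, 12.0])]
200 [(335, [-100.4, -22.4]), (338, [-100.4, -21.0]), (339, [-100.4, -20.6]), (341, [-100.4, -19.6]), (351, [-100.4, -15.1]), (352, [-100.4, -14.6]), (353, [-100.4, -14.1]), (409, [-100.3, 12.4])]
210 [(362, [-95.6, -9.8]), (408, [-95.4, 12.3]), (415, [-95.4, 15.8]), (416, [-95.4, 16.3])]
220 [(366, [-90.7, -7.7]), (408, [-90.4, 12.7]), (414, [-90.4, 15.7]), (416, [-90.4, 16.7])]
230 [(365, [-85.7, -8.0]), (407, [-85.3, 12.6]), (413, [-85.3, 15.7]), (415, [-85.2, 16.7])]
```

About 5 mm remains to the rail. I push on.

```bash
python3 -m inch '[{"tx":0,"ty":0.002,"tz":0,"wx":0,"wy":0,"wz":0},{"tx":0,"ty":0.004,"tz":0,"wx":0,"wy":0,"wz":0},{"tx":0,"ty":0.0055,"tz":0,"wx":0,"wy":0,"wz":0},{"tx":0,"ty":0.0065,"tz":0,"wx":0,"wy":0,"wz":0},{"tx":0,"ty":0.0065,"tz":0,"wx":0,"wy":0,"wz":0}]'
python3 - <<'E'
from h import *
go()
c=env.get_calibration("wrist");im=env.get_image("wrist");cv2.imwrite("pics/w4.png",im)
g=im.max(2);m=(g<75).astype(np.uint8)
for v in range(110,235,15):
    r=m[v,260:480]; d=np.flatnonzero(np.diff(r.astype(int)))+260
    print(v,[(int(u),st(hit(c,u+.5,v,42 if u<425 else 38,True))[:2].round(1).tolist()) for u in d])
E
```

```text
time: 4.62
tool_pos: [535.2, 26.9, 35.8]
tcp_rot: [-0.0, 0.124, 0.992, -0.003]
force: [-2.1, -7.5, 1.4]
width: 0.2
t 4.62 stand [-72.2 -23.8  35.8] F(stand) [-0.2 -7.8  1.4] width 0.2
turn to aligned [-0.006 -0.    -0.004]
110 [(336, [-140.8, -17.0]), (337, [-140.8, -16.6]), (371, [-141.1, -1.7]), (414, [-141.9, 17.8])]
125 [(361, [-134.4, -6.1]), (413, [-135.1, 17.5])]
140 [(352, [-127.7, -10.0]), (413, [-128.3, 17.8])]
155 [(344, [-121.0, -13.4]), (412, [-121.5, 17.6])]
170 [(335, [-114.3, -17.4]), (411, [-114.6, 17.5])]
185 [(335, [-107.4, -17.3]), (411, [-107.6, 17.9])]
200 [(335, [-100.4, -17.3]), (338, [-100.4, -15.9]), (351, [-100.4, -9.9]), (410, [-100.4, 17.9])]
215 [(367, [-93.2, -2.3]), (409, [-93.0, 18.0])]
230 [(365, [-85.7, -2.9]), (366, [-85.7, -2.4]), (367, [-85.7, -2.0]), (407, [-85.4, 17.7])]
```

The bar is flush along the rail: its edge is at y≈17.7 over the whole visible length, with a 7.8 N contact. Now I push the near end.

```bash
python3 -m inch '[{"tx":0,"ty":-0.006,"tz":0,"wx":0,"wy":0,"wz":0},{"tx":0,"ty":-0.012,"tz":-0.005,"wx":0,"wy":0,"wz":0},{"tx":0.02,"ty":-0.012,"tz":-0.03,"wx":0,"wy":0,"wz":0},{"tx":0.06,"ty":0.005,"tz":-0.035,"wx":0,"wy":0,"wz":0},{"tx":0.096,"ty":0.024,"tz":-0.035,"wx":0,"wy":0,"wz":0}]'
python3 -c "
from h import *
go((-168,0,36),(-156,0,36))"
```

```text
time: 5.3
tool_pos: [447.5, 74.3, 71.5]
tcp_rot: [0.0, 0.124, 0.992, -0.003]
force: [0.6, 0.1, -0.4]
width: 0.3
t 5.3 stand [-168.8    0.9   71.5] F(stand) [ 0.6  0.3 -0.4] width 0.3
turn to aligned [-0.005  0.001 -0.005]
(-168, 0, 36) -> [-0.0008 -0.0007  0.0355]
(-156, 0, 36) -> [-0.0128 -0.0006  0.0355]
```

```bash
python3 -m inch '[{"tx":0,"ty":-0.001,"tz":0.015,"wx":0,"wy":0,"wz":-0.005},{"tx":0,"ty":-0.001,"tz":0.03,"wx":0,"wy":0,"wz":-0.005},{"tx":0,"ty":-0.001,"tz":0.0355,"wx":0,"wy":0,"wz":-0.005},{"tx":-0.006,"ty":-0.001,"tz":0.0355,"wx":0,"wy":0,"wz":-0.005},{"tx":-0.012,"ty":-0.001,"tz":0.0355,"wx":0,"wy":0,"wz":-0.005}]'
python3 -m inch '[{"tx":-0.005,"ty":0,"tz":0,"wx":0,"wy":0,"wz":0},{"tx":-0.01,"ty":0,"tz":0,"wx":0,"wy":0,"wz":0},{"tx":-0.015,"ty":0,"tz":0,"wx":0,"wy":0,"wz":0},{"tx":-0.02,"ty":0,"tz":0,"wx":0,"wy":0,"wz":0},{"tx":-0.025,"ty":0,"tz":0,"wx":0,"wy":0,"wz":0}]'
python3 - <<'E'
from h import *
go((-113,0,36))
cv2.imwrite("pics/w5.png",env.get_image("wrist"))
E
```

```text
time: 5.92
tool_pos: [459.8, 69.9, 36.5]
tcp_rot: [0.001, 0.122, 0.993, -0.003]
force: [-0.3, 0.4, 0.1]
width: 0.4
time: 6.55
tool_pos: [484.3, 63.8, 36.5]
tcp_rot: [0.001, 0.122, 0.993, -0.003]
force: [-1.0, -0.6, 1.2]
width: 0.2
t 6.55 stand [-130.5   -0.4   36.5] F(stand) [-0.9 -0.8  1.2] width 0.2
turn to aligned [-0.005  0.002  0.   ]
(-113, 0, 36) -> [-0.0175  0.0004  0.0006]
```

View pics/w5.png

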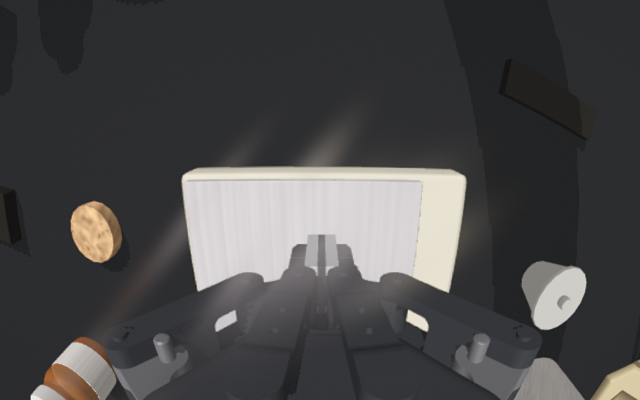

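The wrist view shows the tips centred at (322,250) in front of the bar; the bar itself is hidden behind the gripper. I push on to the stop.

```bash
python3 -m inch '[{"tx":-0.004,"ty":0,"tz":0,"wx":0,"wy":0,"wz":0},{"tx":-0.008,"ty":0,"tz":0,"wx":0,"wy":0,"wz":0},{"tx":-0.012,"ty":0,"tz":0,"wx":0,"wy":0,"wz":0},{"tx":-0.015,"ty":0,"tz":0,"wx":0,"wy":0,"wz":0},{"tx":-0.015,"ty":0,"tz":0,"wx":0,"wy":0,"wz":0}]'
python3 -m inch '[{"tx":-0.001,"ty":0,"tz":0,"wx":0,"wy":0,"wz":0},{"tx":-0.002,"ty":0,"tz":0,"wx":0,"wy":0,"wz":0}]'
python3 -c "
from h import *
go((-112,0,36))"
```

```text
time: 7.22
tool_pos: [499.8, 59.9, 36.6]
tcp_rot: [0.001, 0.122, 0.993, -0.003]
force: [-0.0, 0.2, -1.1]
width: 0.4
time: 7.48
tool_pos: [501.1, 59.6, 36.5]
tcp_rot: [0.0, 0.122, 0.993, -0.002]
force: [-5.0, 1.2, 3.0]
width: -0.2
t 7.47 stand [-113.2   -0.3   36.5] F(stand) [-5.2 -0.   3. ] width -0.2
turn to aligned [-0.005  0.001  0.   ]
(-112, 0, 36) -> [-0.0012  0.0003  0.0005]
```

```bash
python3 -m inch '[{"tx":-0.001,"ty":0,"tz":0,"wx":0,"wy":0,"wz":0},{"tx":-0.001,"ty":0,"tz":0,"wx":0,"wy":0,"wz":0}]'
python3 -m inch '[{"tx":0.006,"ty":0,"tz":0,"wx":0,"wy":0,"wz":0},{"tx":0.012,"ty":0,"tz":-0.02,"wx":0,"wy":0,"wz":0},{"tx":0.012,"ty":-0.02,"tz":-0.035,"wx":0,"wy":0,"wz":0},{"tx":-0.01,"ty":-0.045,"tz":-0.035,"wx":0,"wy":0,"wz":0},{"tx":-0.04,"ty":-0.045,"tz":-0.02,"wx":0,"wy":0,"wz":0}]'
python3 -c "
from h import *
go((-72,-45,36),(-72,-26,36))"
```

```text
time: 7.72
tool_pos: [501.1, 59.6, 36.4]
tcp_rot: [-0.001, 0.122, 0.993, -0.002]
force: [-4.7, 1.4, 2.7]
width: 0.3
time: 8.35
tool_pos: [530.0, 5.0, 58.0]
tcp_rot: [0.001, 0.123, 0.992, -0.003]
force: [0.4, 0.1, -0.2]
width: 0.1
t 8.35 stand [-71.9 -46.4  58. ] F(stand) [ 0.4  0.2 -0.2] width 0.1
turn to aligned [-0.005  0.003 -0.001]
(-72, -45, 36) -> [0.0002 0.0015 0.022 ]
(-72, -26, 36) -> [0.0002 0.0205 0.0219]
```

```bash
python3 -m inch '[{"tx":0,"ty":0,"tz":0.012,"wx":0,"wy":0,"wz":0},{"tx":0,"ty":0.001,"tz":0.022,"wx":0,"wy":0,"wz":0},{"tx":0,"ty":0.008,"tz":0.022,"wx":0,"wy":0,"wz":0},{"tx":0,"ty":0.014,"tz":0.022,"wx":0,"wy":0,"wz":0},{"tx":0,"ty":0.019,"tz":0.022,"wx":0,"wy":0,"wz":0}]'
python3 -m inch '[{"tx":0,"ty":0.002,"tz":0,"wx":0,"wy":0,"wz":0},{"tx":0,"ty":0.004,"tz":0,"wx":0,"wy":0,"wz":0},{"tx":0,"ty":0.0045,"tz":0,"wx":0,"wy":0,"wz":0},{"tx":0,"ty":0.0045,"tz":0,"wx":0,"wy":0,"wz":0}]'
python3 - <<'E'
from h import *
go()
c=env.get_calibration("wrist");im=env.get_image("wrist");cv2.imwrite("pics/w6.png",im)
g=im.max(2);m=(g<75).astype(np.uint8)
for v in range(180,245,10):
    r=m[v,260:480]; d=np.flatnonzero(np.diff(r.astype(int)))+260
    print(v,[(int(u),st(hit(c,u+.5,v,42 if u<425 else 38,True))[:2].round(1).tolist()) for u in d])
E
```

```text
time: 8.98
tool_pos: [534.9, 24.1, 36.4]
tcp_rot: [0.002, 0.122, 0.992, -0.003]
force: [0.4, 0.4, 0.6]
width: 0.2
time: 9.48
tool_pos: [535.6, 26.9, 36.7]
tcp_rot: [0.002, 0.123, 0.992, -0.004]
force: [-3.2, -8.7, 3.2]
width: 0.0
t 9.47 stand [-71.8 -23.8  36.7] F(stand) [-1.  -9.2  3.2] width 0.0
turn to aligned [-0.008  0.004 -0.001]
180 []
190 []
200 []
210 [(406, [-95.0, 16.5]), (408, [-95.0, 17.5])]
220 [(392, [-90.0, 10.0]), (408, [-89.9, 18.0])]
230 [(378, [-85.0, 3.5]), (407, [-84.8, 17.9])]
240 [(369, [-79.9, -0.6]), (406, [-79.6, 17.9])]
```

View pics/w6.png

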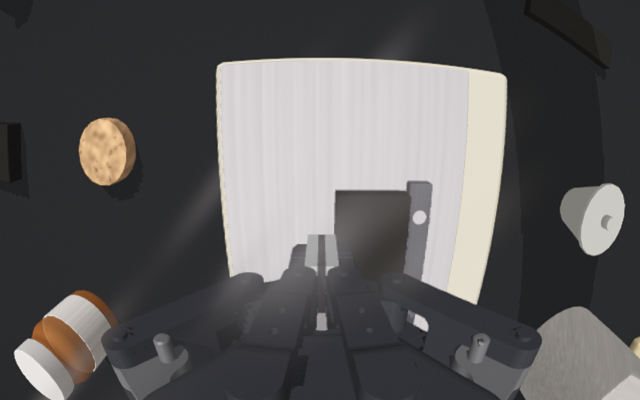

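The view shows the bar's near edge at v≈191 and its left edge flush on the rail at u≈408, with the rail's front end at v≈181. I compare the near edge with the rail end.

```bash
python3 - <<'E'
from h import *
c=env.get_calibration("wrist");im=cv2.imread("pics/w6.png")
for u in(350,365,380,395,400,415,422): 
    col=im[165:215,u].max(1).astype(int); print(u,col.tolist()[10:35])
for p in((-102,-10,42),(-102,10,42),(-107,22,38),(-107,22,30)): print(p,proj(c,w(p),True).round(1))
E
```

```text
350 [215, 215, 215, 215, 215, 215, 215, 215, 215, 215, 215, 215, 215, 215, 184, 128, 76, 73, 74, 77, 80, 84, 86, 86, 86]
365 [217, 217, 218, 217, 217, 217, 217, 217, 217, 217, 217, 217, 217, 218, 188, 132, 80, 76, 78, 79, 82, 85, 86, 87, 87]
380 [216, 216, 216, 216, 216, 216, 215, 216, 215, 215, 215, 215, 215, 215, 188, 133, 79, 74, 77, 76, 80, 83, 83, 84, 84]
395 [216, 215, 215, 215, 215, 214, 215, 214, 215, 214, 214, 214, 215, 215, 192, 136, 80, 74, 76, 76, 78, 81, 82, 81, 82]
400 [215, 216, 215, 215, 215, 215, 215, 215, 215, 215, 214, 215, 215, 215, 203, 166, 87, 72, 76, 76, 78, 80, 82, 81, 81]
415 [213, 213, 212, 213, 212, 179, 133, 106, 114, 129, 128, 127, 128, 128, 128, 127, 128, 128, 128, 129, 128, 129, 129, 129, 128]
422 [216, 216, 216, 217, 216, 187, 141, 108, 116, 131, 131, 130, 130, 130, 129, 130, 130, 130, 130, 130, 129, 129, 128, 128, 129]
(-102, -10, 42) [351.4 195.5]
(-102, 10, 42) [394.1 195.6]
(-107, 22, 38) [417.  183.4]
(-107, 22, 30) [412.5 179.9]
```

The rail end and the bar's near end both match the prediction to within 1 px: the near edge is at x = −102 and square, with the left edge at 18. The bar is home. Now I retract and go for the lever.

```bash
python3 -m inch '[{"tx":0,"ty":-0.008,"tz":0,"wx":0,"wy":0,"wz":0},{"tx":0,"ty":-0.02,"tz":-0.01,"wx":0,"wy":0,"wz":0},{"tx":0.02,"ty":-0.05,"tz":-0.05,"wx":0,"wy":0,"wz":0},{"tx":0.05,"ty":-0.075,"tz":-0.1,"wx":0,"wy":0,"wz":0},{"tx":0.05,"ty":-0.08,"tz":-0.16,"wx":0,"wy":0,"wz":0}]' 1 40
python3 -c "
from h import *
print(env.get_obs()['joints'].round(3))
go((-60,-104,370),(52,-102,370))"
```

```text
time: 10.15
tool_pos: [464.6, -37.6, 198.9]
tcp_rot: [0.001, 0.123, 0.992, -0.004]
force: [1.9, -0.3, -0.2]
width: 85.4
[-0.256  0.128 -0.23   1.21  -0.008 -0.008]
t 10.15 stand [-125.1 -103.5  198.9] F(stand) [ 2.   0.2 -0.2] width 85.4
turn to aligned [-0.008  0.002 -0.003]
(-60, -104, 370) -> [-0.0655 -0.0017 -0.171 ]
(52, -102, 370) -> [-0.1775  0.0006 -0.1707]
```

```bash
python3 -m inch '[{"tx":0,"ty":0,"tz":-0.04,"wx":0,"wy":0,"wz":-0.17},{"tx":0,"ty":0,"tz":-0.08,"wx":0,"wy":0,"wz":-0.34},{"tx":-0.01,"ty":0,"tz":-0.12,"wx":0,"wy":0,"wz":-0.51},{"tx":-0.03,"ty":0,"tz":-0.15,"wx":0,"wy":0,"wz":-0.68},{"tx":-0.05,"ty":0,"tz":-0.17,"wx":0,"wy":0,"wz":-0.85}]'
python3 -m inch '[{"tx":0,"ty":0,"tz":0,"wx":0,"wy":0,"wz":-0.17},{"tx":0,"ty":0,"tz":0,"wx":0,"wy":0,"wz":-0.34},{"tx":0,"ty":0,"tz":0,"wx":0,"wy":0,"wz":-0.51},{"tx":0,"ty":0,"tz":0,"wx":0,"wy":0,"wz":-0.68},{"tx":0,"ty":0,"tz":0,"wx":0,"wy":0,"wz":-0.72}]'
python3 - <<'E'
from h import *
print(env.get_obs()['joints'].round(3))
go((52,-102,370),(52,-102,269))
c=env.get_calibration("wrist");cv2.imwrite("pics/w7.png",env.get_image("wrist"))
for y in(-72,-102,-132): print(proj(c,w((52,y,288)),True))
E
```

```text
time: 10.78
tool_pos: [513.1, -48.6, 371.5]
tcp_rot: [0.0, -0.299, 0.954, -0.004]
force: [1.4, -0.5, -0.4]
width: 85.6
time: 11.4
tool_pos: [512.7, -48.7, 372.3]
tcp_rot: [-0.001, -0.617, 0.787, -0.004]
force: [-0.7, -0.3, 0.7]
width: 85.3
[-0.254  0.194  0.29   1.661 -0.007 -1.585]
t 11.4 stand [ -75.6 -102.6  372.3] F(stand) [-0.6 -0.4  0.7] width 85.3
turn to aligned [-1.000e-02 -1.000e-03  1.576e+00]
(52, -102, 370) -> [ 0.     -0.1276  0.003 ]
(52, -102, 269) -> [-0.0007 -0.127   0.104 ]
[173.56192424 238.09271289]
[168.92818631 204.53610114]
[165.27993844 168.94681754]
```

View pics/w7.png

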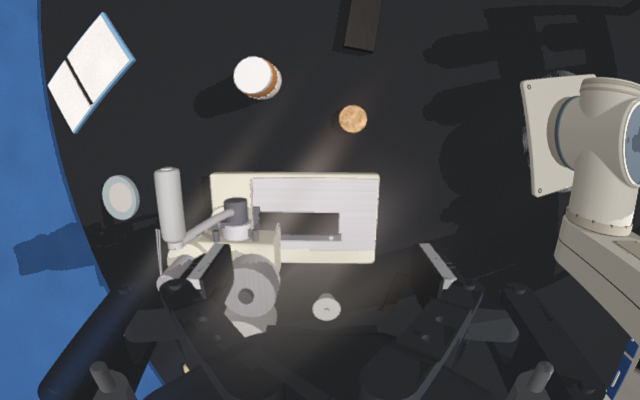

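The handle shows from (166,168) to (175,240), which matches the prediction to 2 px. The bar is visible at home. I move over the handle and then down.

```bash
python3 -m inch '[{"tx":0,"ty":-0.025,"tz":0,"wx":0,"wy":0,"wz":0},{"tx":0,"ty":-0.06,"tz":0,"wx":0,"wy":0,"wz":0},{"tx":0,"ty":-0.095,"tz":0.003,"wx":0,"wy":0,"wz":0},{"tx":0,"ty":-0.12,"tz":0.004,"wx":0,"wy":0,"wz":0},{"tx":0,"ty":-0.128,"tz":0.01,"wx":0,"wy":0,"wz":0}]'
python3 -m inch '[{"tx":0,"ty":0,"tz":0.02,"wx":0,"wy":0,"wz":0},{"tx":0,"ty":0,"tz":0.045,"wx":0,"wy":0,"wz":0},{"tx":0,"ty":0,"tz":0.07,"wx":0,"wy":0,"wz":0},{"tx":0,"ty":0,"tz":0.085,"wx":0,"wy":0,"wz":0},{"tx":0,"ty":0,"tz":0.088,"wx":0,"wy":0,"wz":0}]'
python3 -c "
from h import *
go((52,-102,269.3))"
```

```text
time: 12.08
tool_pos: [638.0, -79.7, 362.4]
tcp_rot: [-0.001, -0.617, 0.787, -0.004]
force: [-0.0, 0.4, -0.7]
width: 85.3
time: 12.7
tool_pos: [637.2, -80.1, 274.0]
tcp_rot: [-0.001, -0.617, 0.787, -0.004]
force: [-0.2, 0.1, 0.7]
width: 85.2
t 12.7 stand [  52.8 -102.9  274. ] F(stand) [-0.2  0.1  0.7] width 85.2
turn to aligned [-0.008 -0.002  1.575]
(52, -102, 269.3) -> [-0.0009  0.0008  0.0047]
```

```bash
python3 -m inch '[{"tx":-0.001,"ty":0.001,"tz":0.005,"wx":0,"wy":0,"wz":0},{"tx":-0.001,"ty":0.001,"tz":0.005,"wx":0,"wy":0,"wz":0}]'
python3 -m inch '[{"tx":0,"ty":0,"tz":0,"wx":0,"wy":0,"wz":0},{"tx":0,"ty":0,"tz":0,"wx":0,"wy":0,"wz":0},{"tx":0,"ty":0,"tz":0,"wx":0,"wy":0,"wz":0},{"tx":0,"ty":0,"tz":0,"wx":0,"wy":0,"wz":0},{"tx":0,"ty":0,"tz":0,"wx":0,"wy":0,"wz":0}]' 0 60
cat >> h.py <<'E'
def lever():
    "joint estimate from grasp point, and moves to next q from here (relative arc)"
    o=env.get_obs();T=rot(o["tcp_rot"]);g=st(o["tool_pos"]-T.apply([0,0,env.tcp_to_grasp]))
    d=g-[30,-102,165];q=1.745-np.arctan2(d[2],-d[0]);rad=np.hypot(d[0],d[2]);print("q",q.round(3),"r",rad.round(1),"grasp",g.round(1))
    P=lambda q:np.array([30-rad*np.cos(1.745-q),g[1],165+rad*np.sin(1.745-q)])
    for k in range(1,6):
        print(k,(T.inv().apply(S.apply(P(q+.08*k)-g))/1000).round(4).tolist())
E
python3 -c "
from h import *
go();lever()"
```

```text
time: 12.95
tool_pos: [636.3, -78.8, 269.4]
tcp_rot: [-0.001, -0.617, 0.787, -0.004]
force: [0.7, -1.0, 1.0]
width: 85.2
time: 13.58
tool_pos: [636.0, -78.8, 269.6]
tcp_rot: [-0.001, -0.617, 0.787, -0.004]
force: [-3.6, 0.1, 2.8]
width: 19.9
t 13.57 stand [  51.3 -101.9  269.6] F(stand) [-3.5 -0.8  2.8] width 19.9
turn to aligned [-0.009 -0.002  1.575]
q 0.004 r 125.1 grasp [  51.2 -101.8  288.3]
1 [-0.0, 0.0099, -0.0013]
2 [-0.0001, 0.0199, -0.0019]
3 [-0.0001, 0.0299, -0.0016]
4 [-0.0002, 0.0399, -0.0006]
5 [-0.0002, 0.0497, 0.0013]
```

The handle is gripped (width 19.9 mm). Now the first part of the arc.

```bash
python3 -m inch '[{"tx":0,"ty":0.005,"tz":-0.0008,"wx":0,"wy":0,"wz":0},{"tx":0,"ty":0.012,"tz":-0.0015,"wx":0,"wy":0,"wz":0},{"tx":0,"ty":0.02,"tz":-0.0019,"wx":0,"wy":0,"wz":0},{"tx":0,"ty":0.03,"tz":-0.0016,"wx":0,"wy":0,"wz":0},{"tx":0,"ty":0.04,"tz":-0.0006,"wx":0,"wy":0,"wz":0}]' 0 80
python3 -c "
from h import *
go();lever()"
```

```text
time: 14.2
tool_pos: [597.9, -69.2, 270.4]
tcp_rot: [-0.0, -0.617, 0.787, -0.005]
force: [6.7, 0.3, -1.1]
width: 19.8
t 14.2 stand [  11.9 -101.8  270.4] F(stand) [ 6.5  1.9 -1.1] width 19.8
turn to aligned [-1.000e-02  1.000e-03  1.575e+00]
q 0.32 r 125.4 grasp [  11.8 -101.7  289.1]
1 [-0.0001, 0.0099, 0.0018]
2 [-0.0001, 0.0196, 0.0043]
3 [-0.0002, 0.029, 0.0077]
4 [-0.0002, 0.0382, 0.0117]
5 [-0.0003, 0.047, 0.0165]
```

```bash
python3 -m inch '[{"tx":0,"ty":0.01,"tz":0.0018,"wx":0,"wy":0,"wz":0},{"tx":0,"ty":0.0197,"tz":0.0043,"wx":0,"wy":0,"wz":0},{"tx":0,"ty":0.029,"tz":0.0077,"wx":0,"wy":0,"wz":0},{"tx":0,"ty":0.0382,"tz":0.0117,"wx":0,"wy":0,"wz":0},{"tx":0,"ty":0.047,"tz":0.0165,"wx":0,"wy":0,"wz":0}]'
python3 -c "
from h import *
go();lever()"
```

```text
time: 14.82
tool_pos: [553.6, -58.0, 254.4]
tcp_rot: [0.002, -0.617, 0.787, -0.006]
force: [9.0, 1.1, 2.7]
width: 19.7
t 14.82 stand [ -33.8 -101.7  254.4] F(stand) [8.5 3.3 2.7] width 19.7
turn to aligned [-0.013  0.005  1.575]
q 0.709 r 125.6 grasp [ -34.  -101.7  273.1]
1 [-0.0001, 0.0085, 0.0054]
2 [-0.0001, 0.0165, 0.0114]
3 [-0.0002, 0.0241, 0.018]
4 [-0.0003, 0.031, 0.0253]
5 [-0.0003, 0.0374, 0.033]
```

```bash
python3 -m inch '[{"tx":0,"ty":0.0085,"tz":0.0054,"wx":0,"wy":0,"wz":0},{"tx":0,"ty":0.0165,"tz":0.0114,"wx":0,"wy":0,"wz":0},{"tx":0,"ty":0.0225,"tz":0.0165,"wx":0,"wy":0,"wz":0},{"tx":0,"ty":0.027,"tz":0.021,"wx":0,"wy":0,"wz":0},{"tx":0,"ty":0.031,"tz":0.0253,"wx":0,"wy":0,"wz":0}]'
python3 -c "
from h import *
go();lever()"
```

```text
time: 15.45
tool_pos: [525.0, -50.8, 230.2]
tcp_rot: [0.004, -0.617, 0.787, -0.008]
force: [5.3, 1.6, 10.5]
width: 19.7
t 15.45 stand [ -63.2 -101.7  230.2] F(stand) [ 4.8  2.9 10.5] width 19.7
turn to aligned [-0.017  0.01   1.575]
q 1.014 r 125.6 grasp [ -63.5 -101.6  248.9]
1 [-0.0001, 0.0065, 0.0076]
2 [-0.0001, 0.0124, 0.0158]
3 [-0.0002, 0.0177, 0.0243]
4 [-0.0002, 0.0222, 0.0333]
5 [-0.0003, 0.026, 0.0426]
```

```bash
python3 -m inch '[{"tx":0,"ty":0.0035,"tz":0.004,"wx":0,"wy":0,"wz":0},{"tx":0,"ty":0.0065,"tz":0.0076,"wx":0,"wy":0,"wz":0},{"tx":0,"ty":0.009,"tz":0.011,"wx":0,"wy":0,"wz":0},{"tx":0,"ty":0.0105,"tz":0.0132,"wx":0,"wy":0,"wz":0},{"tx":0,"ty":0.0115,"tz":0.0145,"wx":0,"wy":0,"wz":0}]'
python3 -c "
from h import *
go();lever()"
```

```text
time: 16.08
tool_pos: [515.4, -48.3, 217.5]
tcp_rot: [0.006, -0.617, 0.787, -0.01]
force: [4.4, 0.8, 12.6]
width: 19.5
t 16.07 stand [ -73.1 -101.6  217.5] F(stand) [ 4.1  1.8 12.6] width 19.5
turn to aligned [-0.021  0.015  1.575]
q 1.143 r 125.6 grasp [ -73.5 -101.5  236.2]
1 [-0.0001, 0.0055, 0.0084]
2 [-0.0001, 0.0104, 0.0172]
3 [-0.0002, 0.0146, 0.0263]
4 [-0.0002, 0.018, 0.0358]
5 [-0.0003, 0.0206, 0.0455]
```

```bash
python3 -m inch '[{"tx":0,"ty":0.0009,"tz":0.0013,"wx":0,"wy":0,"wz":0},{"tx":0,"ty":0.0018,"tz":0.0026,"wx":0,"wy":0,"wz":0},{"tx":0,"ty":0.0025,"tz":0.0037,"wx":0,"wy":0,"wz":0},{"tx":0,"ty":0.0025,"tz":0.0037,"wx":0,"wy":0,"wz":0}]'
python3 - <<'E'
from h import *
go();lever()
E
```

```text
time: 16.58
tool_pos: [514.9, -48.1, 216.3]
tcp_rot: [0.008, -0.617, 0.787, -0.013]
force: [2.6, -1.1, 15.3]
width: 19.7
t 16.57 stand [ -73.7 -101.5  216.3] F(stand) [ 2.8 -0.4 15.3] width 19.7
turn to aligned [-0.026  0.021  1.575]
q 1.154 r 125.6 grasp [ -74.3 -101.5  235. ]
1 [-0.0001, 0.0055, 0.0084]
2 [-0.0001, 0.0103, 0.0172]
3 [-0.0002, 0.0144, 0.0264]
4 [-0.0002, 0.0178, 0.0358]
5 [-0.0003, 0.0204, 0.0455]
```

```bash
python3 -m inch '[{"tx":0,"ty":0.0025,"tz":0.0037,"wx":0,"wy":0,"wz":0},{"tx":0,"ty":0.0035,"tz":0.0055,"wx":0,"wy":0,"wz":0},{"tx":0,"ty":0.0045,"tz":0.0068,"wx":0,"wy":0,"wz":0},{"tx":0,"ty":0.0045,"tz":0.0068,"wx":0,"wy":0,"wz":0}]'
python3 - <<'E'
from h import *
go();lever()
cv2.imwrite("pics/s2.png",cv2.resize(env.get_image("scene")[170:310,260:430],None,fx=4,fy=4,interpolation=cv2.INTER_CUBIC))
E
```

```text
time: 17.08
tool_pos: [514.9, -48.3, 215.6]
tcp_rot: [0.012, -0.617, 0.787, -0.019]
force: [3.6, -1.4, 38.2]
width: 20.1
t 17.07 stand [ -73.7 -101.7  215.6] F(stand) [ 3.8 -0.5 38.2] width 20.1
turn to aligned [-0.039  0.033  1.575]
q 1.16 r 125.4 grasp [ -74.5 -101.6  234.2]
1 [-0.0001, 0.0056, 0.0083]
2 [-0.0001, 0.0105, 0.0171]
3 [-0.0002, 0.0147, 0.0262]
4 [-0.0002, 0.0181, 0.0356]
5 [-0.0003, 0.0208, 0.0453]
```

View pics/s2.png

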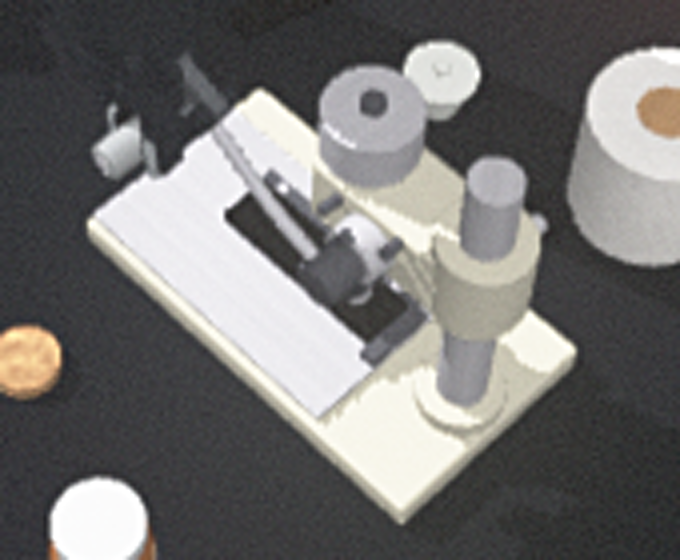

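The scene crop shows the lever drawn forward with the handle gripped at (120,150), the weight lowered at (372,105) and the bar at home against the end-stop strip at (395,335). The force jump to 38 N confirms the hard stop. I ease the push a little while keeping the hold.

```bash
python3 -m inch '[{"tx":0,"ty":0.0035,"tz":0.0058,"wx":0,"wy":0,"wz":0},{"tx":0,"ty":0.0028,"tz":0.0045,"wx":0,"wy":0,"wz":0},{"tx":0,"ty":0.0028,"tz":0.0045,"wx":0,"wy":0,"wz":0}]'
python3 - <<'E'
from h import *
go();lever()
E
```

```text
time: 17.5
tool_pos: [515.2, -48.4, 215.8]
tcp_rot: [0.016, -0.617, 0.786, -0.024]
force: [1.8, -1.0, 31.0]
width: 19.6
t 17.5 stand [ -73.3 -101.7  215.8] F(stand) [ 1.9 -0.5 31. ] width 19.6
turn to aligned [-0.048  0.042  1.575]
q 1.158 r 125.4 grasp [ -74.4 -101.6  234.5]
1 [-0.0001, 0.0057, 0.0083]
2 [-0.0001, 0.0107, 0.0169]
3 [-0.0002, 0.015, 0.026]
4 [-0.0002, 0.0186, 0.0354]
5 [-0.0003, 0.0214, 0.045]
```

```bash
python3 -m inch '[{"tx":0,"ty":0.0022,"tz":0.0035,"wx":0,"wy":0,"wz":0},{"tx":0,"ty":0.0022,"tz":0.0035,"wx":0,"wy":0,"wz":0},{"tx":0,"ty":0.0022,"tz":0.0035,"wx":0,"wy":0,"wz":0},{"tx":0,"ty":0.0022,"tz":0.0035,"wx":0,"wy":0,"wz":0}]'
python3 - <<'E'
from h import *
go();lever()
c=env.get_calibration("top");im=env.get_image("top")
cv2.imwrite("pics/t2.png",cv2.resize(im[115:260,265:425],None,fx=4,fy=4,interpolation=cv2.INTER_CUBIC))
for p in((-102,18,42),(-102,-18,42),(28,-18,42),(28,-27,38),(28,18,38)):print(p,((proj(c,w(p))-[265,115])*4).round())
E
```

```text
time: 18.0
tool_pos: [515.4, -48.4, 216.1]
tcp_rot: [0.019, -0.617, 0.786, -0.027]
force: [1.6, 0.7, 23.1]
width: 20.0
t 18.0 stand [ -73.1 -101.6  216.1] F(stand) [ 1.4  1.  23.1] width 20.0
turn to aligned [-0.055  0.049  1.575]
q 1.156 r 125.5 grasp [ -74.3 -101.6  234.7]
1 [-0.0001, 0.0058, 0.0082]
2 [-0.0001, 0.0109, 0.0168]
3 [-0.0002, 0.0153, 0.0258]
4 [-0.0002, 0.019, 0.0352]
5 [-0.0003, 0.0219, 0.0448]
(-102, 18, 42) [179. 410.]
(-102, -18, 42) [233. 422.]
(28, -18, 42) [277. 230.]
(28, -27, 38) [290. 234.]
(28, 18, 38) [224. 219.]
```

View pics/t2.png

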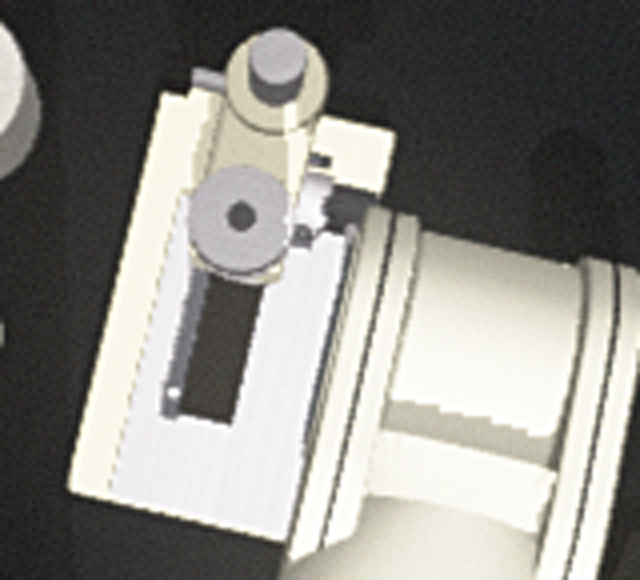

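The top crop shows the bar's near corners at about (180,412) and (233,424), against predicted home positions of (179,410) and (233,422). It lies flush along the rail. The lever is held against its stop at about 23 N, so I hand in.

```bash
python3 -c "
from h import *
print(env.sign_off());go()"
```

```text
the job is handed in; nothing more can be done
None
the job is handed in; nothing more can be done
```

I slid the bar home and drew the lever to its stop. I handed in at about 18 s (limit 51 s), with the gripper still holding the handle there. No verdict came back.

- **Bar:** with the lever up, I pushed it sideways onto the rail, then end-on to the stop, then once more onto the rail. The last checks put its near end at x ≈ −102 mm and its left edge at y ≈ 18 mm, square to the stand, within about 1 mm of home. The far end was partly hidden under the head. I judged it from the near end, from the push on the near end stopping at the expected place, and from the scene picture.
- **Lever:** I gripped the handle and drew it along its arc over about 3.5 s. The joint read about 1.156 rad at the end, with about 23 N held; the stop is at 1.15 rad.
- **Force at the stop:** the wrist force briefly read about 38 N against the hard stop, and I eased it straight away. That load was at the fingertips.
- **Did not fully agree:** the grip width read about 20 mm on the 22 mm handle, though I saw no slip. The tool had tilted about 0.07 rad by the end of the pull.
- **Bystanders:** I saw none of the other things moved, but I did not measure them.

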